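# Sort the stray lab things into the trays of their kind

## Task

Four stray things lie on the front of the bench: two screw-lid sample jars, a marker pen and a small white stir bar. Put each one into the grey tray that already holds a thing of its kind (lid colours do not matter): jars standing upright, marker and stir bar lying flat on the tray floor, wholly inside the tray walls and touching none of the other things in the tray. Set things down rather than drop them, and leave what already lies in the trays standing or lying as it is.

Things in the scene. Friction and masses are not known exactly. Their poses are not given: they have to be found in the camera images.
- tall_jar: Loose white sample jar with a black screw lid, the tallest thing to be sorted: 90 mm high, body 52 mm across, lid (top 18 mm) 55 mm across; 0.12 kg. Stands upright on the worktop. Origin: centre of its underside; z up through the lid.
- short_jar: Loose white sample jar with a red screw lid standing on the worktop: 55 mm high, body 48 mm across, lid (top 11 mm) 50 mm across; 0.06 kg. Origin: centre of its underside; z up through the lid.
- marker: Loose marker pen with a black barrel end lying on the worktop, roughly crosswise in front of the robot: 134 mm long, about 13 mm across, six-sided so that it does not roll; 20 g. Origin: the middle of its underside as it lies at the start; its x axis runs along the pen.
- stir_bar: Loose white coated magnetic stir bar lying on the worktop, octagonal, not attracted to anything: 35 mm long, 8 mm across; 15 g. Origin: the middle of its underside as it lies at the start; its x axis runs along the bar.
- jar_tray: Grey open plastic tray, fixed, 140 mm (its x) by 170 mm (its y), rim 25 mm high; walls and floor 4 mm (inside 132 x 162 mm, floor 4 mm above the origin). The three trays are alike, in a row at the back in any order, told apart by what lies in them: this one holds a red-lidded sample jar. Origin: centre of its underside; z up; y along the long side.
- marker_tray: Grey open plastic tray, fixed, 140 mm (its x) by 170 mm (its y), rim 25 mm high; walls and floor 4 mm (inside 132 x 162 mm, floor 4 mm above the origin). The three trays are alike, in a row at the back in any order, told apart by what lies in them: this one holds a red marker pen. Origin: centre of its underside; z up; y along the long side.
- stir_bar_tray: Grey open plastic tray, fixed, 140 mm (its x) by 170 mm (its y), rim 25 mm high; walls and floor 4 mm (inside 132 x 162 mm, floor 4 mm above the origin). The three trays are alike, in a row at the back in any order, told apart by what lies in them: this one holds a white stir bar. Origin: centre of its underside; z up; y along the long side.
- jar_in_tray: Red-lidded sample jar like the short one, already standing in the jar tray towards its +x +y corner (about 33 mm along the tray's x and 48 mm along its y from the centre); leave it. 55 mm high, 50 mm across the lid. Origin: centre of its underside.
- marker_in_tray: Marker pen with a red barrel end, already lying in the marker tray along the tray's y, about 36 mm to the -x side of its centre; leave it. 134 mm long, 14 mm across. Origin: the middle of its underside; x along the pen.
- stir_bar_in_tray: White stir bar already lying in the stir bar tray, about 50 mm to the -y side of its centre; leave it. 35 mm long, 8 mm across. Origin: the middle of its underside; x along the bar.

How it is judged:
By the outcome, as a careful person would: the job done as asked, in the order asked, and still so for the second after the job is handed in, with the robot touching nothing.
It also fails if it takes over 96 s, if anything falls off the work surface, if the arm or the gripper's body presses on something with over 40 N, if the wrist force passes 120 N, or if a joint passes its speed limit or range.

## Robot

A 6-joint arm with a two-finger parallel gripper is mounted at the origin on a cart in front of the work surface, level with it; the furniture and walls round the work are solid. World frame = base frame: x ahead of the robot, y to its left, z up, the work surface at z = 0. Lengths are in mm, angles in rad, forces in N, time in s.
With the tool pointing down it reaches from about 350 to 775 mm from the base axis. Payload 7.3 kg.
Tool frame: the origin (TCP) lies on the front face of the gripper's body, between the roots of the fingers; the fingertips stand 66 mm ahead of it and the grasp point (between the pads) lies 47 mm ahead of it (bot.tip_extent is the distance from the TCP to the fingertips, in mm); z points along the fingers, y is the line along which they close (so a half turn about z gives the same grasp; the last joint's range is limited). The gripper opens to 92 mm and grips with 3 to 60 N. Pads are 19 mm wide; open, the fingers measure 130 mm over their backs; the gripper's body (75 mm by 190 mm) begins 47 mm behind the grasp point.
Start: joints at [-1.47, 0.342, 1.524, -0, 1.275, -0.146], TCP at [128.28, -509.1, 292.241] pointing down, gripper open.
Joint ranges: [-2.53, 2.53], [-0.77, 2.02], [0.04, 2.7], [-1, 4.14], [0.28, 2.66], [-3.11, 3.11]. Speed limits (rad/s): [2.57, 2.57, 3.14, 3.14, 3.14, 3.14].

## Interface

Orientations are given as [roll, pitch, yaw] about the fixed x, y, z axes, in that order (R = Rz(yaw) Ry(pitch) Rx(roll)).
In Python, from plant import readout, viewer, order, bot gives the robot as it stands.
- The arm moves only by the shell command python3 -m creep 'ROWS'. ROWS is text: rows parted by semicolons, each of 7 numbers parted by spaces: the shift along the world's x, y, z in m, then the turn, a rotation vector about the world's x, y, z in rad, then the opening in per cent of the stroke, from 0 (shut) to 100 (fully open). A call has 1 to 8 rows; each row shifts and turns the commanded pose from where the row before left it; what a row does not reach is not made up. A row lasts 1/12 s, in which the tool goes at most 41.7 mm and 7.16 degrees, less where a joint would pass 70% of its speed; a pose out of reach is approached as far as the arm can. A call is refused whole if a number of a shift passes 0.0417 or a number of a turn 0.125, either way. A call with a gripper value outside its range is refused whole. The fingers move at their own pace and stop on an object; the grip force is fixed at half the most. Time passes only in rows, so rows that do not move let the fingers close. It gives the time, the measured TCP pose, the force, the opening and the grip force at its end, in the units of the state.
- readout.get_obs(): the state, without advancing time (a new reading comes with each control period).
- viewer.capture(name): name is "side" or "top" or "wrist"; returns the picture (420x560x3 uint8, red, green, blue); there is no depth.
- viewer.camera_info(name): a dict with "fx", "fy", "cx", "cy" (pixels), "D" ([k1, k2, p1, p2, k3] as OpenCV has them; the pictures are not rectified), "origin" and "rotation" of the camera in the world. Camera axes: x right, y up, looking along -z (the intrinsics and any distortion apply to the point x, -y, -z); pixel columns grow to the right and rows downward; lengths in mm; the calibration is good to about 2 mm. A picture is of the moment at which its call begins: read the wrist's pose just before it. camera_info takes no time and is no camera call; for the wrist camera it gives the pose at the moment of the call.
- order.close_job(): hands the job in; it is judged then, once.
The state is a dict: "time": time; "joint_positions": joint angles; "dq": joint speeds; "tau": joint torques, N m; "tool_pos": TCP position; "tcp_rot": TCP orientation; "contact_force": force on the tool from outside, world axes, zero at the start; "moment": the same for the moment, N m; "grip_width": finger opening in mm; "finger_force": force on a finger pad.
Only numpy, scipy, OpenCV 4.12 (cv2) and the standard library are available. Lean on these libraries where they do the work, as an engineer would, in place of code of your own. Each camera call takes 0.05 s, during which the arm holds its last target. There are 200 camera calls.

## Working session

There is one attempt and no reset: what is moved stays moved. The work goes in short steps, Python scripts to look and compute and a shell command to move; the robot and the scene stay as the last step left them, time stands still between calls to the robot, and variables do not carry over. Pictures are saved under pics/ and viewed, at most 15 in all, crops included, and the job is handed in when it is done.

```bash
mkdir -p pics; ls
cat > h.py <<'E'
import numpy as np, cv2
from plant import readout, viewer, order, bot
def ray(ci,u,v):
    K=np.array([[ci["fx"],0,ci["cx"]],[0,ci["fy"],ci["cy"]],[0,0,1.]])
    p=cv2.undistortPoints(np.array([[[u,v]]],float),K,np.array(ci["D"],float))[0,0]
    d=np.array(ci["rotation"])@np.array([p[0],-p[1],-1.])
    return np.array(ci["origin"],float),d
def onplane(ci,u,v,z):
    o,d=ray(ci,u,v); return o+d*(z-o[2])/d[2]
E
python3 - <<'E'
from h import *
for n in ["top","side"]:
    im=viewer.capture(n); cv2.imwrite(f"pics/{n}0.png",im[:,:,::-1])
    ci=viewer.camera_info(n); print(n,{k:np.round(v,3).tolist() for k,v in ci.items()})
print(readout.get_obs())
E
```

```text
pics
top {'fx': 537.724, 'fy': 537.724, 'cx': 274.65, 'cy': 209.891, 'D': [-0.008, 0.0, 0.0, 0.0, 0.0], 'origin': [222.131, 10.039, 1336.48], 'rotation': [0.201, 0.006, -1.578]}
side {'fx': 451.172, 'fy': 451.172, 'cx': 281.861, 'cy': 205.304, 'D': [0.044, 0.0, 0.0, 0.0, 0.0], 'origin': [116.951, -1115.996, 644.206], 'rotation': [1.091, -0.005, -0.307]}
{'time': 0.1, 'joint_positions': array([-1.46997723e+00,  3.42676663e-01,  1.52490127e+00,  2.10031711e-05,
        1.27539132e+00, -1.46014731e-01]), 'dq': array([ 7.06980831e-04, -1.73753195e-03, -2.77220668e-03,  5.40918108e-04,
        9.48478687e-04, -9.57968342e-05]), 'tau': array([ 2.01208502e-03, -4.32004738e+01, -2.44696355e+01,  7.19288900e-02,
        5.26233972e-02, -5.59452951e-05]), 'tool_pos': array([ 128.26835001, -508.82021965,  291.60919425]), 'tcp_rot': array([-3.14023362e+00, -2.20161724e-04,  2.46827552e-01]), 'contact_force': array([-1.22601383, -0.97327948,  0.77674809]), 'moment': array([-0.04361053, -0.04503595,  0.02934328]), 'finger_force': 0.0, 'grip_width': 91.73077556754951}
```

View pics/top0.png

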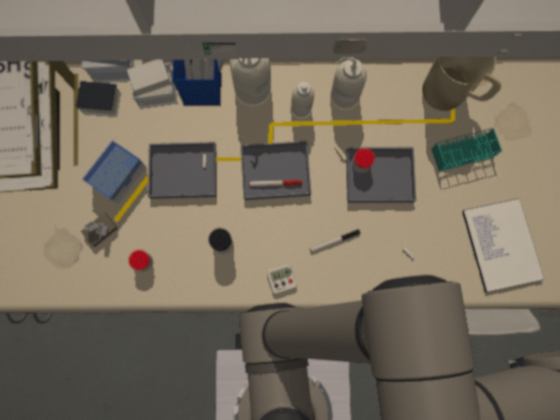

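View pics/side0.png

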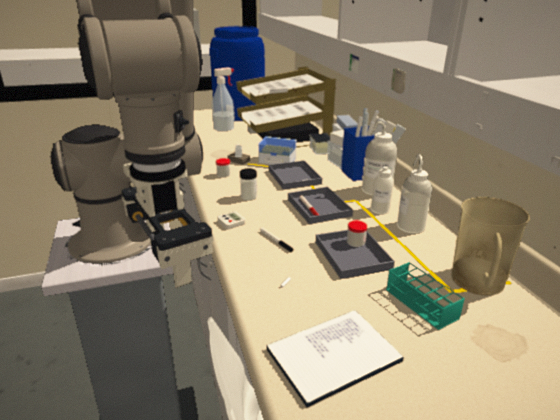

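Top view: the loose jars are at (139,260) red and (220,239) black, the marker at (335,241) and the stir bar at (408,253). The trays, left to right, are stir bar (183,170), marker (276,170) and jar (381,175).

```bash
python3 - <<'E'
s=open('h.py').read().replace('np.array(ci["rotation"])@','rot(ci)@').replace('def ray','''from scipy.spatial.transform import Rotation as Ro
def rot(ci):
    r=np.array(ci["rotation"],float); return r if r.shape==(3,3) else Ro.from_euler("xyz",r).as_matrix()
def ray''',1)
open('h.py','w').write(s)
E
cat > m.py <<'E'
from h import *
im=cv2.imread("pics/top0.png"); ci=viewer.camera_info("top")
hsv=cv2.cvtColor(im,cv2.COLOR_BGR2HSV); h,s,v=cv2.split(hsv)
def blobs(m,z,box,name,amin=15):
    x0,y0,x1,y1=box; mm=np.zeros_like(m); mm[y0:y1,x0:x1]=m[y0:y1,x0:x1]
    n,l,st,c=cv2.connectedComponentsWithStats(mm)
    for i in range(1,n):
        if st[i,4]<amin: continue
        pts=np.argwhere(l==i)[:,::-1].astype(np.float32)
        r=cv2.minAreaRect(pts); b=cv2.boxPoints(r)
        W=np.array([onplane(ci,*p,z)[:2] for p in b]); e=[W[1]-W[0],W[2]-W[1]]
        e.sort(key=np.linalg.norm)
        print(name,"px",c[i].round(1),"area",st[i,4],"xy",onplane(ci,*c[i],z)[:2].round(0),"rectc",W.mean(0).round(0),"dim",[round(float(np.linalg.norm(q))) for q in e],"yaw",round(float(np.arctan(e[1][1]/e[1][0])),2))
red=(((h<8)|(h>172))&(s>170)&(v>90)).astype(np.uint8)*255
blk=(v<60).astype(np.uint8)*255
wht=((s<60)&(v>120)).astype(np.uint8)*255
grey=((v<105)&(s<90)).astype(np.uint8)*255
blobs(red,55,(120,240,165,275),"short lid")
blobs(red,55,(340,140,390,180),"tray jar lid")
blobs(blk,90,(200,220,240,255),"tall lid")
blobs(wht,8,(395,240,420,265),"bar",6)
blobs(((v<60)|(s<50)).astype(np.uint8)*255,6,(300,222,370,258),"marker")
blobs(wht,12,(195,145,215,175),"tray bar",6)
blobs(((s>150)&(h<8)|(wht>0)).astype(np.uint8)*255,12,(245,175,306,193),"tray marker")
for nm,b in [("barT",(143,138,222,203)),("mkT",(237,138,313,204)),("jarT",(342,142,420,207))]: blobs(grey,25,b,nm,2000)
print(im[253,400:416].tolist())
E
python3 m.py; python3 -c "
from h import *
ci=viewer.camera_info('wrist');print(ci, rot(ci).round(2))
print(rot(viewer.camera_info('top')).round(2))"
```

```text
short lid px [138.8 259.8] area 288 xy [364. 342.] rectc [364. 342.] dim [43, 44] yaw 0.8
tray jar lid px [363.9 157.7] area 296 xy [ 613. -207.] rectc [ 612. -207.] dim [45, 46] yaw -0.04
tall lid px [219.9 239.8] area 360 xy [405. 144.] rectc [405. 144.] dim [46, 51] yaw 0.78
bar px [408.2 252.4] area 66 xy [ 382. -314.] rectc [ 381. -314.] dim [13, 38] yaw 0.75
marker px [334.9 240.9] area 186 xy [ 413. -134.] rectc [ 413. -133.] dim [11, 129] yaw -1.2
tray bar px [204.  159.8] area 38 xy [624. 196.] rectc [624. 196.] dim [5, 32] yaw 0.02
tray marker px [265.8 182. ] area 129 xy [564.  38.] rectc [564.  39.] dim [10, 79] yaw 1.56
tray marker px [292.2 182.2] area 73 xy [563. -29.] rectc [564. -29.] dim [10, 41] yaw 1.56
barT px [181.6 173.1] area 3929 xy [586. 250.] rectc [588. 257.] dim [154, 184] yaw 1.56
mkT px [275.4 170.2] area 3957 xy [591.  13.] rectc [592.  12.] dim [170, 184] yaw 1.56
jarT px [380.7 177.8] area 3726 xy [ 569. -252.] rectc [ 580. -247.] dim [167, 186] yaw 1.56
[[124, 151, 167], [122, 149, 164], [118, 143, 158], [110, 133, 147], [102, 123, 137], [97, 114, 125], [96, 110, 119], [112, 125, 133], [126, 140, 149], [136, 152, 163], [138, 157, 169], [133, 154, 168], [128, 152, 167], [125, 150, 166], [122, 149, 165], [121, 148, 164]]
{'fx': 305.71455417635826, 'fy': 305.71455417635826, 'cx': 279.38167720744354, 'cy': 207.42025734838714, 'D': array([-0.03069844,  0.        ,  0.        ,  0.        ,  0.        ]), 'origin': array([ 208.96407684, -488.09612017,  383.96778832]), 'rotation': array([-3.14247665e-01,  1.17076664e-03, -1.32389134e+00])} [[ 0.24  0.92  0.3 ]
 [-0.97  0.23  0.07]
 [-0.   -0.31  0.95]]
[[-0.01  0.98 -0.2 ]
 [-1.   -0.01 -0.  ]
 [-0.01  0.2   0.98]]
```

```bash
python3 -m creep '0.032 0.0244 -0.009 0 0 0.063 60;0.032 0.0244 -0.009 0 0 0.063 60;0.032 0.0244 -0.009 0 0 0.063 60;0.032 0.0244 -0.009 0 0 0.063 60;0.032 0.0244 -0.009 0 0 0.063 60;0.032 0.0244 -0.009 0 0 0.063 60;0.032 0.0244 -0.009 0 0 0.063 60;0.032 0.0244 -0.009 0 0 0.063 60'
cat >> h.py <<'E'
def tcp():
    o=readout.get_obs(); return o["tool_pos"],o["tcp_rot"],o
def go(x,y,z,yaw):
    p,r,o=tcp(); d=np.array([x,y,z])-p
    print("t",round(o["time"],2),"tcp",p.round(1),"rpy",np.round(r,3),"grip",round(o["grip_width"],1),"F",np.round(o["contact_force"],1),"GO",d.round(1),"turn",round(yaw-r[2],3),"rows",round(max(np.linalg.norm(d)/41,abs(yaw-r[2])/.125),1))
E
python3 - <<'E'
from h import *
go(382,-314,100,.75)
cv2.imwrite("pics/w1.png",viewer.capture("wrist")[:,:,::-1])
im=cv2.imread("pics/top0.png"); cv2.imwrite("pics/c1.png",cv2.resize(im[135:210,140:425],None,fx=2.8,fy=2.8,interpolation=cv2.INTER_CUBIC))
E
```

```text
time: 0.77
tool_pos: [385.4, -312.3, 219.6]
tcp_rot: [-3.141, 0.0, 0.754]
contact_force: [0.8, -0.9, 0.9]
grip_width: 55.2
finger_force: 0.0
t 0.77 tcp [ 385.4 -312.3  219.6] rpy [-3.141  0.     0.754] grip 55.2 F [ 0.8 -0.9  0.9] GO [  -3.4   -1.7 -119.6] turn -0.004 rows 2.9
```

View pics/w1.png

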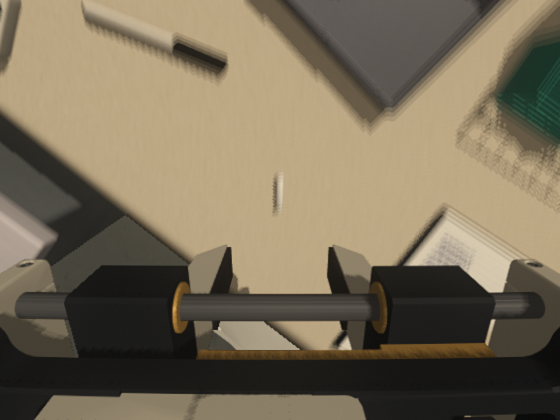

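View pics/c1.png

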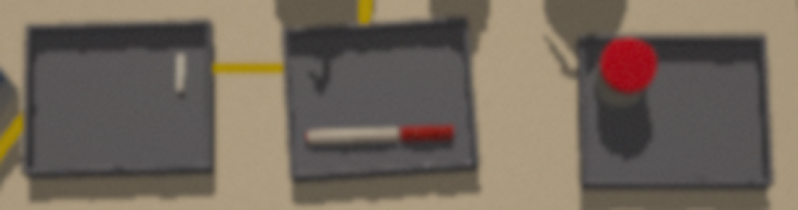

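Wrist: the stir bar is at (279,193), nearly in line with the tool x. The marker lies at (85,12)–(225,62). In the enlarged crop the dark mark in the marker tray looks like a shadow. The rim corners are readable.

Run:
```python
from h import *
im=cv2.imread("pics/w1.png"); ci=viewer.camera_info("wrist")
h,s,v=cv2.split(cv2.cvtColor(im,cv2.COLOR_BGR2HSV))
roi=np.zeros_like(s); roi[165:222,262:300]=255
m=cv2.bitwise_and(((s<70)).astype(np.uint8)*255,roi)
p=np.argwhere(m>0)[:,::-1].astype(np.float32); print(len(p),p.min(0),p.max(0))
vx,vy,x,y=cv2.fitLine(p,cv2.DIST_HUBER,0,.01,.01).ravel()
a=onplane(ci,x-20*vx,y-20*vy,6);b=onplane(ci,x+20*vx,y+20*vy,6)
print("bar",onplane(ci,x,y,6).round(1),"yaw",np.arctan((a-b)[1]/(a-b)[0]).round(3))
A=onplane(ci,85,12,6);B=onplane(ci,225,62,6);print("marker",(A+B)/2,np.linalg.norm(A-B),np.arctan((A-B)[1]/(A-B)[0]))
ct=viewer.camera_info("top")
for n,c in dict(bar=[(27,28),(211,22),(213,172),(28,175)],mk=[(288,28),(467,20),(475,170),(294,180)],jar=[(580,37),(766,36),(770,184),(583,186)]).items():
    W=np.array([onplane(ct,140+q[0]/2.8,135+q[1]/2.8,25)[:2] for q in c]); print(n,W.round(0).tolist(),W.mean(0).round(0),"yaw",[round(float(np.arctan2(*(d*[-1,1]))),3) for d in (W[0]-W[1],W[3]-W[2])])
go(382,-314,68,.75)
```

```text
294 [276. 172.] [283. 213.]
bar [ 390.5 -305.     6. ] yaw 0.733
marker [ 417.80614327 -124.85392215    6.        ] 130.28988611457711 -1.143090168596275
bar [[661.0, 334.0], [665.0, 166.0], [525.0, 162.0], [523.0, 328.0]] [594. 248.] yaw [0.024, 0.008]
mk [[659.0, 96.0], [665.0, -68.0], [524.0, -72.0], [517.0, 90.0]] [591.  11.] yaw [0.037, 0.048]
jar [[648.0, -170.0], [647.0, -339.0], [509.0, -335.0], [509.0, -168.0]] [ 578. -253.] yaw [-0.003, 0.002]
t 0.82 tcp [ 389.5 -307.5  218. ] rpy [-3.139 -0.004  0.761] grip 55.1 F [ 3.2  5.1 -1. ] GO [  -7.5   -6.5 -150. ] turn -0.011 rows 3.7
```

```bash
python3 -m creep '0 0.003 -0.035 0 0 0 50;0 0 -0.035 0 0 0 40;0 0 -0.035 0 0 0 40;0 0 -0.025 0 0 0 40;0 0 -0.015 0 0 0 40;0 0 -0.006 0 0 0 40;0 0 0 0 0 0 40;0 0 0 0 0 0 40'
python3 - <<'E'
from h import *
go(385,-311,68,.75)
cv2.imwrite("pics/w2.png",viewer.capture("wrist")[:,:,::-1])
E
```

```text
time: 1.48
tool_pos: [384.5, -311.2, 69.6]
tcp_rot: [3.141, 0.0, 0.751]
contact_force: [-0.4, -0.2, 0.3]
grip_width: 36.5
finger_force: 0.0
t 1.48 tcp [ 384.5 -311.2   69.6] rpy [3.141 0.    0.751] grip 36.5 F [-0.4 -0.2  0.3] GO [ 0.5  0.2 -1.6] turn -0.001 rows 0.0
```

View pics/w2.png

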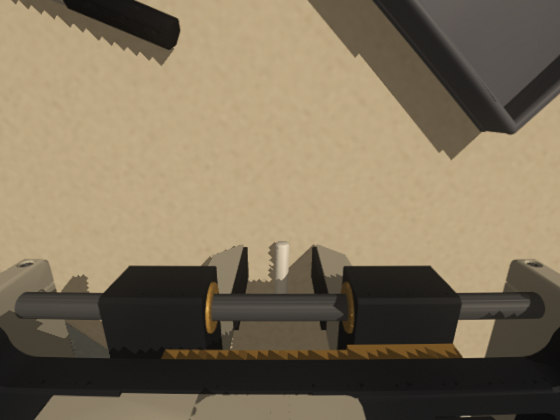

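The bar sits between the fingers at (281,262), so I'll grip, lift and carry it.

```bash
python3 -m creep '0 0 -0.0013 0 0 0 0;0 0 0 0 0 0 0;0 0 0 0 0 0 0;0 0 0 0 0 0 0;0 0 0 0 0 0 0;0 0 0.015 0 0 0 0;0 0 0.035 0 0 0 0;0 0 0.04 0 0 0 0'
```

```text
time: 2.2
tool_pos: [383.3, -309.9, 157.3]
tcp_rot: [-3.136, -0.0, 0.751]
contact_force: [1.7, -0.8, 0.7]
grip_width: 6.4
finger_force: 30.0
```

```bash
python3 -m creep '0.0129 0.0363 0 0 0 -0.047 0;0.0129 0.0363 0 0 0 -0.047 0;0.0129 0.0363 0 0 0 -0.047 0;0.0129 0.0363 0 0 0 -0.047 0;0.0129 0.0363 0 0 0 -0.047 0;0.0129 0.0363 0 0 0 -0.047 0;0.0129 0.0363 0 0 0 -0.047 0;0.0129 0.0363 0 0 0 -0.047 0' &&
python3 -m creep '0.0129 0.0363 0 0 0 -0.047 0;0.0129 0.0363 0 0 0 -0.047 0;0.0129 0.0363 0 0 0 -0.047 0;0.0129 0.0363 0 0 0 -0.047 0;0.0129 0.0363 0 0 0 -0.047 0;0.0129 0.0363 0 0 0 -0.047 0;0.0129 0.0363 0 0 0 -0.047 0;0.0129 0.0363 0 0 0 -0.047 0' && python3 -m creep '0 0 0 0 0 0 0;0 0 0 0 0 0 0;0 0 0 0 0 0 0'
python3 - <<'E'
from h import *
go(590,270,72,0.01)
cv2.imwrite("pics/w3.png",viewer.capture("wrist")[:,:,::-1])
E
```

```text
time: 2.87
tool_pos: [487.7, -18.6, 158.2]
tcp_rot: [3.141, -0.0, 0.372]
contact_force: [0.5, -1.1, -0.4]
grip_width: 6.7
finger_force: 30.0
time: 3.53
tool_pos: [590.8, 271.9, 157.9]
tcp_rot: [3.141, 0.0, -0.003]
contact_force: [0.9, -0.1, -0.4]
grip_width: 7.0
finger_force: 30.0
time: 3.78
tool_pos: [590.1, 269.6, 157.4]
tcp_rot: [3.141, 0.001, -0.0]
contact_force: [0.5, -0.4, 0.2]
grip_width: 7.1
finger_force: 30.0
t 3.78 tcp [590.1 269.6 157.4] rpy [ 3.141e+00  1.000e-03 -0.000e+00] grip 7.1 F [ 0.5 -0.4  0.2] GO [ -0.1   0.4 -85.4] turn 0.01 rows 2.1
```

View pics/w3.png

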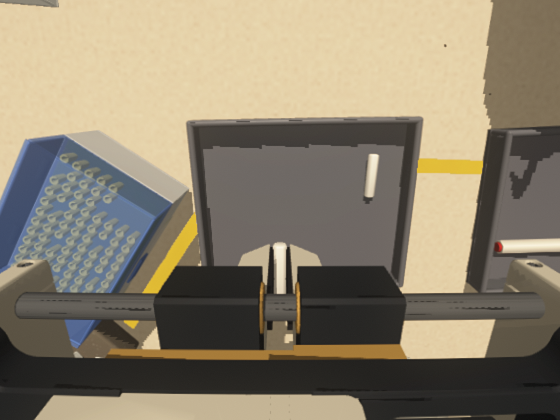

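The bar is held at (280,265) over the middle of its tray, and the resident bar is clear at (371,176). Lowering now.

```bash
python3 -m creep '0 0 -0.035 0 0 0 0;0 0 -0.025 0 0 0 0;0 0 -0.015 0 0 0 0;0 0 -0.006 0 0 0 0;0 0 -0.0022 0 0 0 0;0 0 -0.0012 0 0 0 0;0 0 0 0 0 0 0;0 0 0 0 0 0 0'; python3 -c "
from h import *
go(590,270,72,0)"
```

```text
time: 4.5
tool_pos: [591.5, 268.8, 76.4]
tcp_rot: [-3.14, -0.003, -0.003]
contact_force: [-4.4, -1.8, 10.1]
grip_width: 6.7
finger_force: 30.0
t 4.5 tcp [591.5 268.8  76.4] rpy [-3.14e+00 -3.00e-03 -3.00e-03] grip 6.7 F [-4.4 -1.8 10.1] GO [-1.5  1.2 -4.4] turn 0.003 rows 0.1
```

```bash
python3 -m creep '0 0 0.001 0 0 0 15;0 0 0 0 0 0 25;0 0 0 0 0 0 35;0 0 0 0 0 0 35;0 0 0.02 0 0 0 35;0 0 0.035 0 0 0 35;0 0 0.035 0 0 0 35;0 0 0.01 0 0 0 35' && python3 -m creep '-0.03 0 0 0 0 0 60;-0.02 0 0 0 0 0 60;0 0 0 0 0 0 60;0 0 0 0 0 0 60'
python3 - <<'E'
from h import *
go(413,-131,71,1.96)
cv2.imwrite("pics/w4.png",viewer.capture("wrist")[:,:,::-1])
E
```

```text
time: 5.17
tool_pos: [592.7, 269.6, 180.7]
tcp_rot: [-3.139, -0.008, -0.002]
contact_force: [1.7, 1.2, 1.7]
grip_width: 32.1
finger_force: 0.0
time: 5.5
tool_pos: [540.1, 269.3, 174.8]
tcp_rot: [3.141, 0.0, -0.001]
contact_force: [0.6, -0.2, -0.3]
grip_width: 52.6
finger_force: 0.0
t 5.5 tcp [540.1 269.3 174.8] rpy [ 3.141e+00  0.000e+00 -1.000e-03] grip 52.6 F [ 0.6 -0.2 -0.3] GO [-127.1 -400.3 -103.8] turn 1.961 rows 15.7
```

View pics/w4.png

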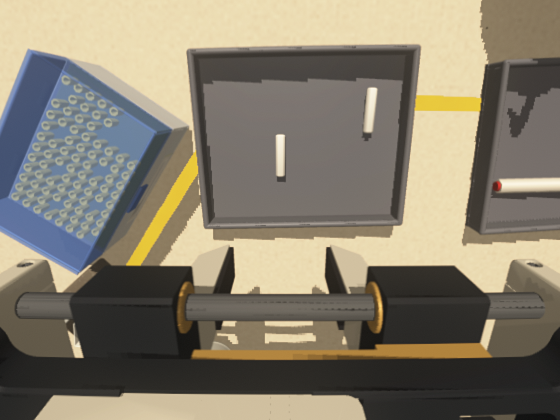

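The bar lies flat at (280,155), clear of the other at (370,110). Next is the short jar.

```bash
python3 -m creep '-0.0352 0.0146 0 0 0 0.08 100;-0.0352 0.0146 0 0 0 0.08 100;-0.0352 0.0146 0 0 0 0.08 100;-0.0352 0.0146 0 0 0 0.08 100;-0.0352 0.0146 0 0 0 0.08 100;0 0 0 0 0 0 100;0 0 0 0 0 0 100;0 0 0 0 0 0 100'
python3 - <<'E'
from h import *
go(364,342,70,0.4)
cv2.imwrite("pics/w5.png",viewer.capture("wrist")[:,:,::-1])
E
```

```text
time: 6.22
tool_pos: [366.0, 343.1, 174.7]
tcp_rot: [3.141, -0.001, 0.398]
contact_force: [1.2, -0.5, 0.6]
grip_width: 91.7
finger_force: 0.0
t 6.22 tcp [366.  343.1 174.7] rpy [ 3.141e+00 -1.000e-03  3.980e-01] grip 91.7 F [ 1.2 -0.5  0.6] GO [  -2.    -1.1 -104.7] turn 0.002 rows 2.6
```

View pics/w5.png

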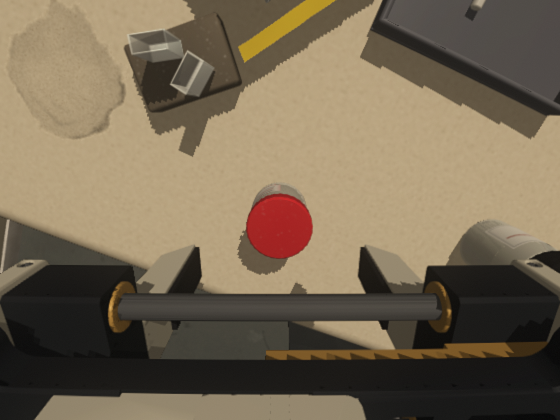

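The red lid is at (280,226), centred between the fingers. I'll check it against the top view before descending.

```bash
python3 -c "
from h import *
print(onplane(viewer.camera_info('wrist'),280,226,55)); go(364,342,70,.4)"
```

```text
[366.42296379 342.98321575  55.        ]
t 6.27 tcp [366.4 342.8 174.6] rpy [ 3.141e+00 -1.000e-03  3.970e-01] grip 92.0 F [-0.   0.1 -0.5] GO [  -2.4   -0.8 -104.6] turn 0.003 rows 2.6
```

```bash
python3 -m creep '0 0 -0.035 0 0 0 100;0 0 -0.035 0 0 0 100;0 0 -0.022 0 0 0 100;0 0 -0.01 0 0 0 100;0 0 -0.0025 0 0 0 100;0 0 0 0 0 0 100;0 0 0 0 0 0 100' && python3 -m creep '0 0 0 0 0 0 0;0 0 0 0 0 0 0;0 0 0 0 0 0 0;0 0 0 0 0 0 0;0 0 0 0 0 0 0;0 0 0 0 0 0 0;0 0 0.003 0 0 0 0;0 0 0.01 0 0 0 0'
```

```text
time: 6.85
tool_pos: [365.9, 343.2, 71.0]
tcp_rot: [-3.141, -0.002, 0.398]
contact_force: [0.0, 0.3, 0.5]
grip_width: 91.7
finger_force: 0.0
time: 7.52
tool_pos: [364.0, 342.4, 82.4]
tcp_rot: [3.141, 0.003, 0.399]
contact_force: [-0.2, -0.8, -0.2]
grip_width: 49.6
finger_force: 30.0
```

```bash
python3 -m creep '0 0 0.03 0 0 0 0;0 0 0.04 0 0 0 0;0.005 -0.015 0.03 0 0 0 0;0.0113 -0.0365 0.01 0 0 -0.03 0;0.0113 -0.0368 0 0 0 -0.03 0;0.0113 -0.0368 0 0 0 -0.03 0;0.0113 -0.0368 0 0 0 -0.03 0;0.0113 -0.0368 0 0 0 -0.03 0' && python3 -m creep '0.0113 -0.0368 0 0 0 -0.03 0;0.0113 -0.0368 0 0 0 -0.03 0;0.0113 -0.0368 0 0 0 -0.03 0;0.0113 -0.0368 0 0 0 -0.03 0;0.0113 -0.0368 0 0 0 -0.03 0;0.0113 -0.0368 0 0 0 -0.03 0;0.0113 -0.0368 0 0 0 -0.03 0;0.0113 -0.0368 0 0 0 -0.03 0' && python3 -m creep '0.0113 -0.0368 0 0 0 -0.01 0;0.0113 -0.0368 0 0 0 0 0;0.0053 -0.0208 0 0 0 0 0;0 0 0 0 0 0 0;0 0 0 0 0 0 0'
python3 - <<'E'
from h import *
go(546,-245,75,0)
cv2.imwrite("pics/w6.png",viewer.capture("wrist")[:,:,::-1])
E
```

```text
time: 8.18
tool_pos: [426.3, 142.6, 194.1]
tcp_rot: [3.141, -0.001, 0.248]
contact_force: [0.5, -0.0, -0.7]
grip_width: 49.4
finger_force: 30.0
time: 8.85
tool_pos: [516.7, -152.2, 193.9]
tcp_rot: [3.141, -0.001, 0.007]
contact_force: [0.8, -0.1, -0.4]
grip_width: 49.2
finger_force: 30.0
time: 9.27
tool_pos: [544.2, -245.5, 193.2]
tcp_rot: [-3.141, 0.0, -0.003]
contact_force: [-1.0, -0.1, -0.2]
grip_width: 49.4
finger_force: 30.0
t 9.27 tcp [ 544.2 -245.5  193.2] rpy [-3.141e+00  0.000e+00 -3.000e-03] grip 49.4 F [-1.  -0.1 -0.2] GO [   1.8    0.5 -118.2] turn 0.003 rows 2.9
```

View pics/w6.png

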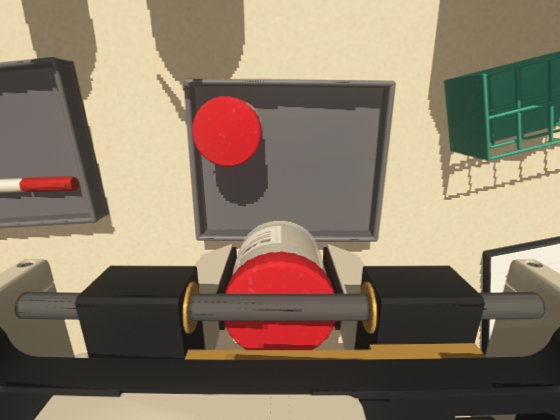

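Wrist: the tray rim spans columns 190–392 and rows 82–240, and the resident lid is at (227,131). The held jar is at (280,290). I'll cross-check the tray position.

```bash
python3 -c "
from h import *
c=viewer.camera_info('wrist')
for u,v,z in [(188,83,25),(393,84,25),(379,237,25),(196,237,25),(227,131,59)]: print(onplane(c,u,v,z).round(0))
go(546,-245,75,0)"
```

```text
[ 647. -171.   25.]
[ 646. -335.   25.]
[ 513. -336.   25.]
[ 514. -167.   25.]
[ 612. -206.   59.]
t 9.32 tcp [ 544.  -244.3  193.2] rpy [-3.141e+00  1.000e-03 -2.000e-03] grip 49.7 F [-0.4 -0.  -0.1] GO [   2.    -0.7 -118.2] turn 0.002 rows 2.9
```

```bash
python3 -m creep '0.003 0 -0.038 0 0 0 0;0 0 -0.038 0 0 0 0;0 0 -0.02 0 0 0 0;0 0 -0.012 0 0 0 0;0 0 -0.005 0 0 0 0;0 0 -0.003 0 0 0 0;0 0 -0.0015 0 0 0 0;0 0 0 0 0 0 0' && python3 -m creep '0 0 -0.001 0 0 0 0;0 0 0 0 0 0 0'
```

```text
time: 9.98
tool_pos: [548.1, -244.7, 76.8]
tcp_rot: [3.14, -0.002, -0.001]
contact_force: [-0.3, 0.5, -0.4]
grip_width: 49.4
finger_force: 30.0
time: 10.15
tool_pos: [548.4, -244.9, 76.4]
tcp_rot: [3.14, -0.003, -0.001]
contact_force: [0.5, 1.8, 5.5]
grip_width: 49.4
finger_force: 30.0
```

```bash
python3 -m creep '0 0 0 0 0 0 60;0 0 0 0 0 0 75;0 0 0 0 0 0 75;0 0 0 0 0 0 75;0 0 0.015 0 0 0 75;0 0 0.035 0 0 0 75;0 0 0.04 0 0 0 75;0 0 0.02 0 0 0 75' && python3 -m creep '-0.02 0.018 0 0 0 0.12 60;-0.02 0.018 0 0 0 0.12 60;-0.02 0.018 0 0 0 0.12 60;-0.02 0.018 0 0 0 0.12 60;-0.02 0.018 0 0 0 0.12 60;-0.02 0.018 0 0 0 0.12 60;-0.014 0.006 0 0 0 0.12 60;0 0 0 0 0 0.12 60' && python3 -m creep '0 0 0 0 0 0.12 60;0 0 0 0 0 0.12 60;0 0 0 0 0 0.12 60;0 0 0 0 0 0.12 60;0 0 0 0 0 0.12 60;0 0 0 0 0 0.12 60;0 0 0 0 0 0.12 60;0 0 0 0 0 0.12 60' && python3 -m creep '0 0 0 0 0 0.04 60;0 0 0 0 0 0 60;0 0 0 0 0 0 60'
python3 - <<'E'
from h import *
go(413,-131,69,1.96)
cv2.imwrite("pics/w7.png",viewer.capture("wrist")[:,:,::-1])
E
```

```text
time: 10.82
tool_pos: [548.5, -245.3, 188.7]
tcp_rot: [3.139, -0.004, -0.001]
contact_force: [1.1, -0.1, 1.0]
grip_width: 68.9
finger_force: 0.0
time: 11.48
tool_pos: [410.6, -128.7, 184.4]
tcp_rot: [-3.139, 0.0, 0.966]
contact_force: [0.0, 0.1, -0.1]
grip_width: 55.2
finger_force: 0.0
time: 12.15
tool_pos: [413.4, -130.6, 184.6]
tcp_rot: [3.142, 0.0, 1.925]
contact_force: [0.8, 0.0, -1.0]
grip_width: 55.1
finger_force: 0.0
time: 12.4
tool_pos: [413.4, -130.6, 184.6]
tcp_rot: [3.141, 0.0, 1.957]
contact_force: [-0.5, 0.1, -0.5]
grip_width: 54.8
finger_force: 0.0
t 12.4 tcp [ 413.4 -130.6  184.6] rpy [3.141 0.    1.957] grip 54.8 F [-0.5  0.1 -0.5] GO [  -0.4   -0.4 -115.6] turn 0.003 rows 2.8
```

View pics/w7.png

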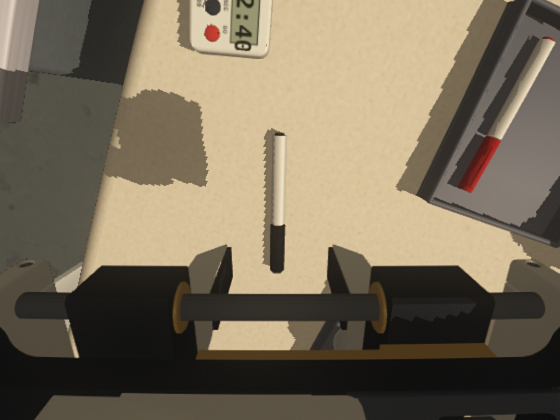

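The marker runs from (280,132) to (277,271), nearly in line with the tool.

```bash
python3 -c "
from h import *
c=viewer.camera_info('wrist')
a=onplane(c,280,132,7);b=onplane(c,277,271,7);m=(a+b)/2;d=a-b
print(m.round(1),np.linalg.norm(d),np.arctan2(d[1],d[0]))
for u,v in [(549,40),(465,190)]: print('resident',onplane(c,u,v,12).round(0))
go(m[0],m[1],69,np.arctan2(d[1],d[0]))"
```

```text
[ 412.6 -133.2    7. ] 134.93609867542727 1.9355875852256799
resident [559.  79.  12.]
resident [562. -53.  12.]
t 12.45 tcp [ 413.4 -130.6  184.5] rpy [3.142 0.    1.957] grip 54.9 F [ 0.9 -1.3  0.4] GO [  -0.8   -2.6 -115.5] turn -0.021 rows 2.8
```

```bash
python3 -m creep '-0.001 -0.0025 -0.038 0 0 -0.02 60;0 0 -0.038 0 0 0 60;0 0 -0.02 0 0 0 60;0 0 -0.012 0 0 0 60;0 0 -0.005 0 0 0 60;0 0 -0.0025 0 0 0 60;0 0 0 0 0 0 60' && python3 -m creep '0 0 0 0 0 0 0;0 0 0 0 0 0 0;0 0 0 0 0 0 0;0 0 0 0 0 0 0;0 0 0 0 0 0 0;0 0 0.003 0 0 0 0;0 0 0.02 0 0 0 0;0 0 0.04 0 0 0 0' && python3 -m creep '0 0 0.03 0 0 0 0;0 0 0.01 0 0 0 0;0 0 0 0 0 0 0'; python3 -c "
from h import *
go(620,12,73,1.6)"
```

```text
time: 13.03
tool_pos: [412.7, -133.2, 69.1]
tcp_rot: [3.141, 0.0, 1.938]
contact_force: [-0.3, -0.1, -0.2]
grip_width: 55.2
finger_force: 0.0
time: 13.7
tool_pos: [410.5, -132.2, 130.1]
tcp_rot: [-3.136, -0.006, 1.939]
contact_force: [1.0, 0.1, 0.0]
grip_width: 6.3
finger_force: 0.0
time: 13.95
tool_pos: [413.7, -133.7, 174.9]
tcp_rot: [3.137, 0.005, 1.939]
contact_force: [0.8, 0.2, -0.9]
grip_width: 0.7
finger_force: 0.0
t 13.95 tcp [ 413.7 -133.7  174.9] rpy [3.137 0.005 1.939] grip 0.7 F [ 0.8  0.2 -0.9] GO [ 206.3  145.7 -101.9] turn -0.339 rows 6.6
```

The fingers were still closing when the lift began, so the grasp missed. I'll open and look again.

```bash
python3 -m creep '0 0 0 0 0 0 40;0 0 0 0 0 0 40;0 0 0 0 0 0 40;0 0 0 0 0 0 40;0 0 0 0 0 0 40'
python3 - <<'E'
from h import *
go(413,-131,69,1.96)
cv2.imwrite("pics/w8.png",viewer.capture("wrist")[:,:,::-1])
E
```

```text
time: 14.37
tool_pos: [412.1, -132.9, 171.2]
tcp_rot: [-3.14, -0.002, 1.939]
contact_force: [1.0, 0.6, -0.2]
grip_width: 29.2
finger_force: 0.0
t 14.37 tcp [ 412.1 -132.9  171.2] rpy [-3.140e+00 -2.000e-03  1.939e+00] grip 29.2 F [ 1.   0.6 -0.2] GO [   0.9    1.9 -102.2] turn 0.021 rows 2.5
```

View pics/w8.png

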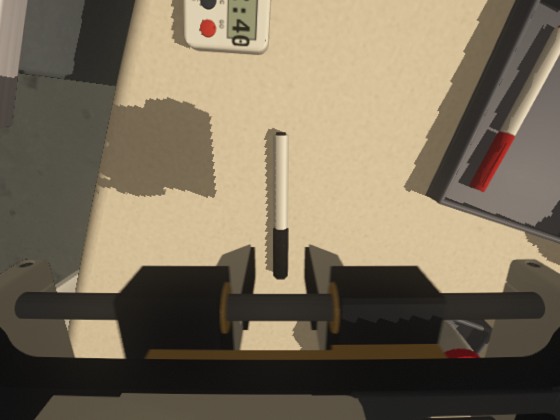

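The marker is undisturbed at (281,133)–(281,276) and aligned. Retrying with a longer close.

```bash
python3 -m creep '0 0 -0.038 0 0 0 40;0 0 -0.03 0 0 0 40;0 0 -0.02 0 0 0 40;0 0 -0.01 0 0 0 40;0 0 -0.0045 0 0 0 40;0 0 0 0 0 0 40' && python3 -m creep '0 0 0 0 0 0 0;0 0 0 0 0 0 0;0 0 0 0 0 0 0;0 0 0 0 0 0 0;0 0 0 0 0 0 0;0 0 0 0 0 0 0;0 0 0 0 0 0 0;0 0 0 0 0 0 0'
```

```text
time: 14.92
tool_pos: [412.0, -132.9, 68.6]
tcp_rot: [-3.14, -0.002, 1.939]
contact_force: [-0.6, -0.2, -0.0]
grip_width: 36.8
finger_force: 0.0
time: 15.58
tool_pos: [412.8, -133.3, 70.2]
tcp_rot: [3.141, 0.001, 1.939]
contact_force: [-0.1, 1.0, 7.9]
grip_width: 11.6
finger_force: 30.0
```

```bash
python3 -m creep '0 0 0.003 0 0 0 0;0 0 0.02 0 0 0 0;0 0 0.035 0 0 0 0;0 0 0.035 0 0 0 0;0.0296 0.0207 0.01 0 0 -0.0486 0;0.0296 0.0207 0 0 0 -0.0486 0;0.0296 0.0207 0 0 0 -0.0486 0;0.0296 0.0207 0 0 0 -0.0486 0' && python3 -m creep '0.0296 0.0207 0 0 0 -0.0486 0;0.0296 0.0207 0 0 0 -0.0486 0;0.0296 0.0207 0 0 0 -0.0486 0;0 0 0 0 0 0 0;0 0 0 0 0 0 0;0 0 0 0 0 0 0'
python3 - <<'E'
from h import *
go(620,12,73,1.6)
cv2.imwrite("pics/w9.png",viewer.capture("wrist")[:,:,::-1])
E
```

```text
time: 16.25
tool_pos: [532.0, -49.3, 173.3]
tcp_rot: [3.141, 0.0, 1.741]
contact_force: [0.6, -0.5, -0.0]
grip_width: 11.9
finger_force: 30.0
time: 16.75
tool_pos: [618.9, 11.8, 172.0]
tcp_rot: [-3.14, 0.0, 1.6]
contact_force: [-0.5, -0.4, -0.5]
grip_width: 11.7
finger_force: 30.0
t 16.75 tcp [618.9  11.8 172. ] rpy [-3.14  0.    1.6 ] grip 11.7 F [-0.5 -0.4 -0.5] GO [  1.1   0.2 -99. ] turn 0.0 rows 2.4
```

View pics/w9.png

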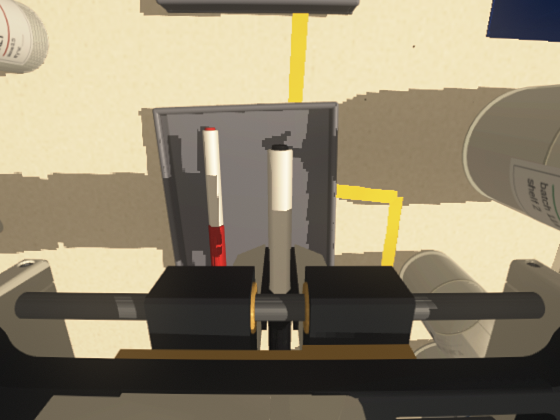

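The held marker is level at (280,230) and parallel to the resident at (213,200), with room to both walls. I'll shift 7 mm toward the robot for bottle clearance, then lower.

```bash
python3 -m creep '-0.007 0 -0.035 0 0 0 0;0 0 -0.03 0 0 0 0;0 0 -0.017 0 0 0 0;0 0 -0.008 0 0 0 0;0 0 -0.003 0 0 0 0;0 0 -0.0015 0 0 0 0;0 0 -0.001 0 0 0 0;0 0 0 0 0 0 0'
```

```text
time: 17.47
tool_pos: [613.3, 11.6, 78.3]
tcp_rot: [3.139, 0.0, 1.598]
contact_force: [-0.3, -0.3, 0.2]
grip_width: 11.6
finger_force: 30.0
```

```bash
python3 -m creep '0 0 -0.0015 0 0 0 0;0 0 -0.001 0 0 0 0;0 0 0 0 0 0 0;0 0 0 0 0 0 0'
```

```text
time: 17.8
tool_pos: [612.7, 11.8, 74.7]
tcp_rot: [3.141, 0.0, 1.599]
contact_force: [0.7, 0.1, -0.6]
grip_width: 11.9
finger_force: 30.0
```

```bash
python3 -m creep '0 0 -0.0015 0 0 0 0;0 0 -0.0005 0 0 0 0;0 0 0 0 0 0 0;0 0 0 0 0 0 0'
```

```text
time: 18.13
tool_pos: [612.9, 11.8, 74.2]
tcp_rot: [3.141, 0.0, 1.599]
contact_force: [-3.7, -0.1, 10.7]
grip_width: 11.6
finger_force: 30.0
```

```bash
python3 -m creep '0 0 0.0005 0 0 0 20;0 0 0 0 0 0 30;0 0 0 0 0 0 30;0 0 0 0 0 0 30;0 0 0.015 0 0 0 30;0 0 0.035 0 0 0 30;0 0 0.04 0 0 0 30;0 0 0.025 0 0 0 30' && python3 -m creep '-0.0297 0.0189 0 0 0 -0.115 100;-0.0297 0.0189 0 0 0 -0.115 100;-0.0297 0.0189 0 0 0 -0.115 100;-0.0297 0.0189 0 0 0 -0.115 100;-0.0297 0.0189 0 0 0 -0.115 100;-0.0297 0.0189 0 0 0 -0.115 100;-0.0297 0.0189 0 0 0 -0.115 100;0 0 0 0 0 -0.115 100' && python3 -m creep '0 0 0 0 0 -0.115 100;0 0 0 0 0 -0.115 100;0 0 0 0 0 -0.115 100;0 0 0 0 0 -0.115 100;0 0 0 0 0 -0.115 100;0 0 0 0 0 -0.105 100;0 0 0 0 0 0 100;0 0 0 0 0 0 100'
python3 - <<'E'
from h import *
cv2.imwrite("pics/w10.png",viewer.capture("wrist")[:,:,::-1])
go(405,144,96,0)
E
```

```text
time: 18.8
tool_pos: [613.5, 11.8, 191.2]
tcp_rot: [3.138, 0.0, 1.599]
contact_force: [0.9, 0.2, 0.5]
grip_width: 27.6
finger_force: 0.0
time: 19.47
tool_pos: [399.2, 146.1, 187.5]
tcp_rot: [-3.138, 0.004, 0.676]
contact_force: [-0.5, 0.1, 0.8]
grip_width: 76.1
finger_force: 0.0
time: 20.13
tool_pos: [404.8, 144.1, 187.9]
tcp_rot: [3.141, 0.0, 0.002]
contact_force: [0.2, 1.3, 0.0]
grip_width: 91.9
finger_force: 0.0
t 20.18 tcp [404.8 144.1 188. ] rpy [3.141e+00 0.000e+00 2.000e-03] grip 91.9 F [-0.4  0.6 -0.8] GO [  0.2  -0.1 -92. ] turn -0.002 rows 2.2
```

View pics/w10.png

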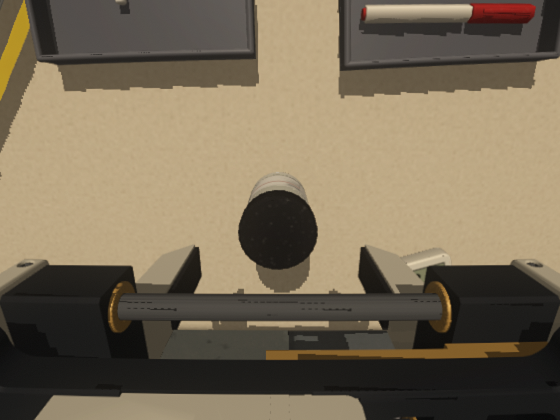

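```bash
python3 -c "
from h import *
print(onplane(viewer.camera_info('wrist'),278,229,90))"; python3 -m creep '0.004 0 -0.038 0 0 0 100;0 0 -0.028 0 0 0 100;0 0 -0.015 0 0 0 100;0 0 -0.008 0 0 0 100;0 0 -0.003 0 0 0 100;0 0 0 0 0 0 100;0 0 0 0 0 0 100'
```

```text
[410.91466384 145.24811231  90.        ]
time: 20.77
tool_pos: [409.3, 144.2, 96.7]
tcp_rot: [-3.141, -0.001, -0.001]
contact_force: [0.2, -0.5, -0.3]
grip_width: 91.9
finger_force: 0.0
```

```bash
python3 -m creep '0.0015 0 0 0 0 0 0;0 0 0 0 0 0 0;0 0 0 0 0 0 0;0 0 0 0 0 0 0;0 0 0 0 0 0 0;0 0 0 0 0 0 0;0 0 0 0 0 0 0;0 0 0 0 0 0 0'; python3 -c "
from h import *
go(611,-297,100,0)"
```

```text
time: 21.43
tool_pos: [410.3, 144.2, 96.1]
tcp_rot: [-3.142, -0.0, -0.001]
contact_force: [-0.6, 0.9, 1.4]
grip_width: 52.5
finger_force: 30.0
t 21.43 tcp [410.3 144.2  96.1] rpy [-3.142e+00 -0.000e+00 -1.000e-03] grip 52.5 F [-0.6  0.9  1.4] GO [ 200.7 -441.2    3.9] turn 0.001 rows 11.8
```

```bash
python3 -m creep '0 0 0.004 0 0 0 0;0 0 0.02 0 0 0 0;0 0 0.036 0 0 0 0;0 0 0.036 0 0 0 0;0 0 0.01 0 0 0 0;0.0151 -0.0338 0 0 0 0 0;0.0151 -0.0338 0 0 0 0 0;0.0151 -0.0338 0 0 0 0 0' && python3 -m creep '0.0151 -0.0338 0 0 0 0 0;0.0151 -0.0338 0 0 0 0 0;0.0151 -0.0338 0 0 0 0 0;0.0151 -0.0338 0 0 0 0 0;0.0151 -0.0338 0 0 0 0 0;0.0151 -0.0338 0 0 0 0 0;0.0151 -0.0338 0 0 0 0 0;0.0151 -0.0338 0 0 0 0 0' && python3 -m creep '0.0151 -0.0338 0 0 0 0 0;0.0151 -0.0338 0 0 0 0 0;0 0 0 0 0 0 0;0 0 0 0 0 0 0;0 0 0 0 0 0 0'
python3 - <<'E'
from h import *
go(606,-296,100,0)
cv2.imwrite("pics/top2.png",viewer.capture("top")[:,:,::-1])
cv2.imwrite("pics/w11.png",viewer.capture("wrist")[:,:,::-1])
E
```

```text
time: 22.1
tool_pos: [455.7, 41.9, 202.7]
tcp_rot: [3.141, -0.001, 0.001]
contact_force: [1.7, 0.4, -1.7]
grip_width: 52.7
finger_force: 30.0
time: 22.77
tool_pos: [576.4, -229.5, 201.8]
tcp_rot: [-3.141, 0.001, -0.002]
contact_force: [0.6, -0.5, -1.3]
grip_width: 53.2
finger_force: 30.0
time: 23.18
tool_pos: [606.0, -294.8, 201.2]
tcp_rot: [-3.14, 0.002, -0.002]
contact_force: [0.3, 0.3, -1.3]
grip_width: 52.7
finger_force: 30.0
t 23.18 tcp [ 606.  -294.8  201.2] rpy [-3.14e+00  2.00e-03 -2.00e-03] grip 52.7 F [ 0.3  0.3 -1.3] GO [   0.    -1.2 -101.2] turn 0.002 rows 2.5
```

View pics/w11.png

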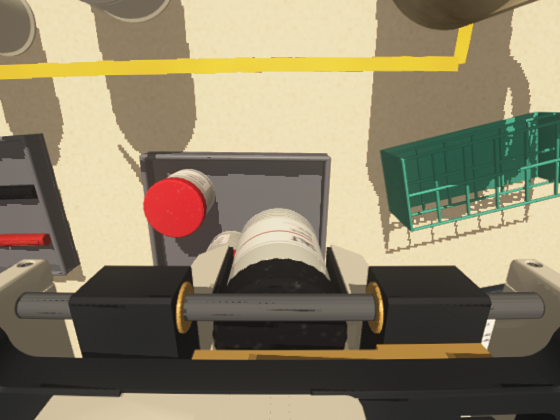

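Wrist: the jar hangs upright over the free corner, and the resident lid at (175,207) and the short jar are clear. The green rack's near corner at (410,228) is close to the gripper body, so I'll check that gap.

```bash
python3 -c "
from h import *
w=viewer.camera_info('wrist');t=viewer.camera_info('top')
for z in (0,40,70): print(z,'wrist',onplane(w,410,228,z).round(0),onplane(w,383,152,z).round(0),'top',onplane(t,444,170,z).round(0),onplane(t,433,150,z).round(0))"
```

```text
0 wrist [ 571. -430.    0.] [ 650. -393.    0.] top [ 595. -420.    0.] [ 649. -396.    0.]
40 wrist [ 587. -411.   40.] [ 655. -380.   40.] top [ 584. -408.   40.] [ 636. -384.   40.]
70 wrist [ 599. -397.   70.] [ 659. -370.   70.] top [ 576. -398.   70.] [ 627. -375.   70.]
```

The two views put the rack's top at about 40 mm or lower, well under the gripper body at about 100 mm. Lowering.

```bash
python3 -m creep '0 -0.001 -0.036 0 0 0 0;0 0 -0.03 0 0 0 0;0 0 -0.016 0 0 0 0;0 0 -0.009 0 0 0 0;0 0 -0.004 0 0 0 0;0 0 -0.002 0 0 0 0;0 0 -0.001 0 0 0 0;0 0 0 0 0 0 0' && python3 -m creep '0 0 -0.001 0 0 0 0;0 0 0 0 0 0 0;0 0 0 0 0 0 0'
```

```text
time: 23.95
tool_pos: [607.2, -296.4, 105.4]
tcp_rot: [3.14, -0.002, -0.001]
contact_force: [0.3, -0.1, -2.3]
grip_width: 53.2
finger_force: 30.0
time: 24.2
tool_pos: [606.7, -296.4, 103.6]
tcp_rot: [3.141, -0.001, -0.001]
contact_force: [0.3, 0.5, -0.7]
grip_width: 52.7
finger_force: 30.0
```

```bash
python3 -m creep '0 0 -0.0015 0 0 0 0;0 0 0 0 0 0 0;0 0 0 0 0 0 0' && python3 -m creep '0 0 -0.0005 0 0 0 0;0 0 0 0 0 0 0;0 0 0 0 0 0 0'
```

```text
time: 24.45
tool_pos: [606.5, -296.3, 101.4]
tcp_rot: [-3.142, 0.0, -0.001]
contact_force: [-0.0, 0.1, -2.0]
grip_width: 53.1
finger_force: 30.0
time: 24.7
tool_pos: [606.6, -296.3, 101.0]
tcp_rot: [3.142, 0.0, -0.001]
contact_force: [0.1, -0.2, -1.7]
grip_width: 53.0
finger_force: 30.0
```

```bash
python3 -m creep '0 0 -0.0008 0 0 0 0;0 0 0 0 0 0 0;0 0 0 0 0 0 0' && python3 -m creep '0 0 -0.0004 0 0 0 0;0 0 0 0 0 0 0;0 0 0 0 0 0 0'
```

```text
time: 24.95
tool_pos: [606.6, -296.4, 100.3]
tcp_rot: [3.141, -0.0, -0.001]
contact_force: [0.5, 0.8, -0.1]
grip_width: 53.3
finger_force: 30.0
time: 25.2
tool_pos: [606.7, -296.3, 100.2]
tcp_rot: [3.141, -0.001, -0.001]
contact_force: [0.4, -0.4, 1.8]
grip_width: 52.6
finger_force: 30.0
```

Touched down. Releasing, lifting clear and withdrawing for a final look.

```bash
python3 -m creep '0 0 0 0 0 0 60;0 0 0 0 0 0 70;0 0 0 0 0 0 72;0 0 0 0 0 0 72;0 0 0.015 0 0 0 72;0 0 0.035 0 0 0 72;0 0 0.04 0 0 0 72;0 0 0.04 0 0 0 72' && python3 -m creep '-0.038 0 0 0 0 0 72;-0.038 0 0 0 0 0 72;-0.038 0 0 0 0 0 72;-0.038 0 0 0 0 0 72;-0.02 0 0 0 0 0 72;0 0 0 0 0 0 72;0 0 0 0 0 0 72;0 0 0 0 0 0 72'
python3 - <<'E'
from h import *
t=viewer.capture("top")[:,:,::-1][135:210,140:425]; w=viewer.capture("side")[:,:,::-1][120:290,200:410]
a=cv2.resize(t,(798,210),interpolation=cv2.INTER_CUBIC); b=cv2.resize(w,(469,380),interpolation=cv2.INTER_CUBIC); b=cv2.copyMakeBorder(b,0,0,0,329,0)
cv2.imwrite("pics/fin.png",np.vstack([a,b])); go(0,0,0,0)
E
```

```text
time: 25.87
tool_pos: [606.1, -296.1, 230.5]
tcp_rot: [-3.141, 0.002, -0.001]
contact_force: [0.9, -0.8, 0.1]
grip_width: 66.2
finger_force: 0.0
time: 26.53
tool_pos: [435.4, -296.7, 230.2]
tcp_rot: [3.141, -0.001, -0.002]
contact_force: [0.4, -0.5, 0.0]
grip_width: 66.1
finger_force: 0.0
t 26.63 tcp [ 435.6 -296.4  229.8] rpy [ 3.141e+00 -0.000e+00 -1.000e-03] grip 65.9 F [ 0.1 -0.8  0.2] GO [-435.6  296.4 -229.8] turn 0.001 rows 14.0
```

View pics/fin.png

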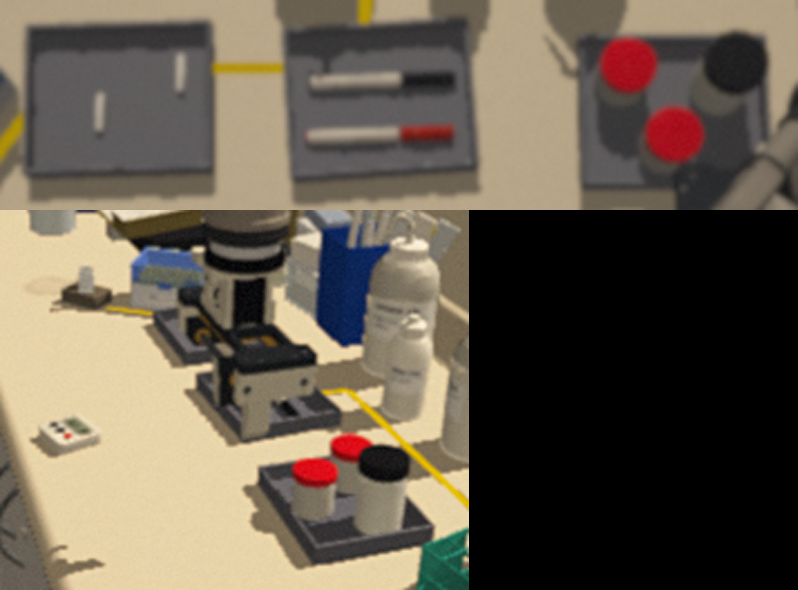

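The final view shows both loose jars upright, the marker at (380,80) and the bar at (99,112) inside their trays. All four are separate from the resident items, and the gripper is clear.

```bash
python3 -c "
from plant import order
print(order.close_job())"
```

```text
the job is handed in; nothing more can be done
None
```

All four things are in their matching trays, jars upright and marker and stir bar flat, none touching what was already there, and the job was handed in at about 26.6 s; the marker's first grasp missed without moving it and the second held.

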